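# Set out the dosing cup and open the push-and-turn medicine bottle

### The arm

A 7-joint arm with a two-finger parallel gripper is mounted at the origin on the work surface. World frame = base frame: x ahead of the robot, y to its left, z up, the work surface at z = 0. Lengths are in mm, angles in degrees, forces in N, time in s.
With the tool pointing down it reaches from about 425 to 1025 mm from the base axis. Payload 9.4 kg.
Tool frame: the origin (TCP) lies midway between the tips of the shut fingers; the grasp point (between the pads) lies 19 mm behind it; z points along the fingers, y is the direction in which the jaws open and shut (so a half turn about z gives the same grasp; the last joint's range is limited). The gripper opens to 85 mm and grips with 20 to 120 N. Pads are 22 mm wide; open, the fingers measure 114 mm over their backs; the gripper's body (76 mm by 85 mm) begins 54 mm behind the grasp point. The pads swing forward as they close: fully open they stand 13 mm farther back than shut.
Start: joints at [64.761, 34.337, -0.143, 91.639, 0.103, 54.024, -4.572], TCP at [257.966, -677.553, 231.275] pointing down, gripper open.
Joint ranges: [-147.43, 147.43], [-19.82, 112.94], [-74.19, 73.91], [6.32, 146.72], [-59.91, 239.91], [6.04, 106.73], [-150.56, 150.56]. Speed limits (degrees/s): [127.2, 127.2, 172.46, 172.46, 180, 180, 180].

### API

Orientations are given as [roll, pitch, yaw] about the fixed x, y, z axes, in that order (R = Rz(yaw) Ry(pitch) Rx(roll)).
In Python, from rig import manip, grip, solver, monitor, viewer, order gives the robot as it stands. Calls block until the motion is done:
- manip.move_pose(position, orientation): joint-space move of the TCP to a pose.
- manip.move_straight(position, rate=150, orientation=None, until_force=None): straight line of the TCP; orientation=None keeps the orientation; rate is the mean speed in mm/s. With until_force (N) it stops when the force on the tool has changed by that much, and returns True; else False.
- manip.movej(angles): joint-space move.
- grip(opening, newtons=None): opening from 0.0 (shut) to 1.0 (fully open); newtons is the grip in N (None keeps the last); returns when the fingers have stopped.
- manip.dwell(seconds).
- solver.inverse_kinematics(position, orientation): joint angles nearest the present ones, or None.
- monitor.state(): the state.
- viewer.read_camera(name): name is "scene" or "top" or "wrist"; returns the picture (384x512x3 uint8, blue, green, red); there is no depth.
- viewer.calibration(name): a dict with "vertical_fov" (degrees; the focal length in pixels is half the picture's height over the tangent of half this angle, whatever the lens; pixels are square), "cx", "cy" (the principal point, pixels), "dist_coeffs" ([k1, k2, p1, p2, k3] as OpenCV has them; the pictures are not rectified), "extrinsics" (4x4, takes a point from camera to world coordinates); the wrist camera has in their place "mount" (4x4, takes a point from camera to tool coordinates, whose origin is the TCP and whose axes are the flange's). Camera axes: x right, y down, z forward; pixel columns grow to the right and rows downward; lengths in mm; the calibration is good to about 2 mm. A picture is of the moment at which its call begins: read the wrist's pose just before it. calibration takes no time and is no camera call.
A pose or a line that the arm cannot do raises manip.PlanningError and nothing moves.
- order.job_done(): hands the job in, once; it reports no verdict.
The state is a dict: "time_s": time; "joint_pos": joint angles; "joint_vel": joint speeds; "tau": joint torques, N m; "position": TCP position; "ee_rot": TCP orientation; "ft_force": force on the tool from outside, world axes, zero at the start; "torque": the same for the moment, N m; "grip_width": opening from 0.0 (shut) to 1.0 (fully open).
Only numpy, scipy, OpenCV 4.12 (cv2) and the standard library are available. Lean on these libraries where they do the work, as an engineer would, in place of code of your own. Each camera call takes 0.05 s, during which the arm holds its last target. There are 200 camera calls.

### The job

Get the medicine ready: take the orange dosing cup from the oval tray, set it mouth up, fully down in the round pocket of the wooden caddy, and let go of it. Then grip the white safety cap of the bottle in the caddy, press it well down against its spring, only then twist it anticlockwise (seen from above) until it comes free, and lift it straight up; finish while still holding the cap, upright, several centimetres clear above the bottle. Leave the cup in its pocket and the sweets box, tumbler, spoons and tray as they are.

Things in the scene. Friction and masses are not known exactly. Their poses are not given: they have to be found in the camera images.
- caddy: Fixed wooden block 90 x 230 mm, 22 mm high; origin at the centre of its underside, y along its length, z up. An amber bottle is clamped fast 65 mm from the origin towards -y: body 64 mm across up to 72 mm above the sideboard, tapering to the neck at 85 mm, mouth at 115 mm, closed by the white cap. The cup pocket is 65 mm from the origin towards +y.
- pocket_floor (a point): Centre of the floor of the caddy's round cup pocket: 44 mm across, 12 mm deep, floor 10 mm above the sideboard; z up.
- cup: Loose orange plastic dosing cup, open at the top, 30 g, 37 mm across at the foot, 41 mm at the mouth, 55 mm high, wall 2 mm; origin at the centre of its underside, z points out of its mouth. It starts mouth up on the tray.
- cap: White ribbed push-and-turn cap, 47 mm across, 34 mm high, 30 g; origin at the centre of its lower rim, z up; a red bar on top runs from the centre along its x axis. Starts locked, its x within 0.05 rad of the caddy's x. Not pushed, it turns only about 0.1 rad. Pushed down 4.5 mm or more it turns anticlockwise (from above): at 0.77 to 1.12 rad (end stop) from the caddy's x it is free to lift off.
- cap_seat (a point): Point on the bottle's axis, fixed in the caddy, 93 mm above the sideboard, where the closed cap's origin rests; axes as the caddy's. A spring pushes the cap up here: 4 N when closed, 8.5 N pressed 4.5 mm, 10 N at 6 mm, hard stop at 8 mm. Once freed the spring raises the cap about 3 mm; it then lifts straight off and its rim clears the mouth after 33 mm.
- tray: Loose oval aluminium tray, 250 mm long (its y) by 170 mm wide (its x), 0.8 kg, floor 4 mm thick, rim bead 11 mm high; origin at the centre of its underside. The cup starts on it.
- sweets_box: Bystander: lidded turquoise ceramic sweets box, 116 mm across, 102 mm high; origin at the centre of its underside.
- tumbler: Bystander: clear glass tumbler, 74 mm across the mouth, 95 mm high; origin at the centre of its underside.
- spoon_a: Bystander: wooden spoon 240 mm long, lying at the left (+y) side.
- spoon_b: Bystander: wooden spoon 240 mm long, lying at the right (-y) side.
Things that resemble listed ones, but are neither listed nor needed, are in the scene too. Several things have the shape of the cup; the one meant has the colours described above.

How it is judged (in metres and radians):
On the way, in this order (a step that is already met when the one before it is completed fails the run):
1. the cup stands mouth up on the floor of the pocket, let go (horizontal distance between cup and pocket_floor below 0.006 m and z of cup in the frame of pocket_floor below 0.003 m and angle between cup's own z axis and vertical below 0.12 rad and contact force between the fingers and cup below 0.05 N and linear speed of cup below 0.02 m/s), for 0.2 s.
2. the gripped cap is pressed down on the bottle, at least 3 mm below its rest, before it is turned past its tooth (z of cap in the frame of cap_seat below -0.003 m and horizontal distance between cap and cap_seat below 0.006 m and contact force between the fingers and cap above 0.5 N and angle between the x axis of cap and the x axis of caddy, either way round below 0.22 rad), for 0.1 s.
3. the cap is twisted at least 0.6 rad while still on the bottle (angle between the x axis of cap and the x axis of caddy, either way round above 0.6 rad and z of cap in the frame of cap_seat below 0.008 m and horizontal distance between cap and cap_seat below 0.008 m), for 0.05 s.
At the end, for the whole second after the job is handed in: The fingers still hold the cap, at rest, upright within 0.3 rad, 40 to 250 mm above its closed height, within 40 mm of the bottle axis, not touching the bottle; the cup stands untouched, mouth up (within 0.12 rad), on the pocket floor (within 3 mm in height, 6 mm of centre) (z of cap in the frame of cap_seat between 0.04 and 0.25 m and horizontal distance between cap and cap_seat below 0.04 m and angle between cap's own z axis and vertical below 0.3 rad and contact force between the fingers and cap above 0.5 N and contact force between cap and caddy below 0.05 N and linear speed of cap below 0.03 m/s and horizontal distance between cup and pocket_floor below 0.006 m and z of cup in the frame of pocket_floor below 0.003 m and angle between cup's own z axis and vertical below 0.12 rad and contact force between each of the arm, the fingers and cup below 0.05 N); the arm keeps its last pose, push and grip.
It fails at once if the sweets box, tumbler or a spoon is shifted more than 20 mm (distance of any of sweets_box, tumbler, spoon_a, spoon_b from where it was at the start of the episode above 0.02 m).
It fails at once if the tray is shifted more than 40 mm (distance of tray from where it was at the start of the episode above 0.04 m).
It fails at once if the cap is dropped from the bottle: it lies over (angle between cap's own z axis and vertical above 1 rad).
It also fails if it takes over 51 s, if anything falls off the work surface, if the arm or the gripper's body presses on something with over 40 N, if the wrist force passes 120 N, or if a joint passes its speed limit or range.

## Working session

There is one attempt and no reset: what is moved stays moved. The work goes in short steps, each a Python script; the robot and the scene stay as the last script left them, time stands still between calls to the robot, and variables do not carry over. Pictures are saved under pics/ and viewed, about 8 in all and at most 12, crops included, and the job is handed in when it is done.

```bash
ls; mkdir -p pics; cat > h.py <<'E'
import numpy as np, cv2
from rig import manip, grip, solver, monitor, viewer, order
from scipy.spatial.transform import Rotation as Ro
def K(c):
    f=192/np.tan(np.radians(c["vertical_fov"])/2)
    return np.array([[f,0,c["cx"]],[0,f,c["cy"]],[0,0,1.]])
def cam(name):
    """picture, calibration, camera-to-world"""
    c=viewer.calibration(name)
    if name=="wrist":
        s=monitor.state(); T=np.eye(4); T[:3,:3]=Ro.from_euler("xyz",s["ee_rot"],degrees=True).as_matrix(); T[:3,3]=s["position"]
        E=T@np.array(c["mount"])
    else: E=np.array(c["extrinsics"])
    return viewer.read_camera(name),c,E
def ray(c,E,px):
    p=cv2.undistortPoints(np.array(px,float).reshape(-1,1,2),K(c),np.array(c["dist_coeffs"])).reshape(-1,2)
    d=np.c_[p,np.ones(len(p))]@E[:3,:3].T
    return E[:3,3],d/np.linalg.norm(d,axis=1)[:,None]
def onz(c,E,px,z):
    o,d=ray(c,E,px); return o+d*((z-o[2])/d[:,2])[:,None]
def proj(c,E,P):
    M=np.linalg.inv(E); r,_=cv2.Rodrigues(M[:3,:3])
    return cv2.projectPoints(np.array(P,float).reshape(-1,1,3),r,M[:3,3],K(c),np.array(c["dist_coeffs"]))[0].reshape(-1,2)
def meet(o1,d1,o2,d2):
    A=np.stack([d1,-d2],1); t=np.linalg.lstsq(A,o2-o1,rcond=None)[0]
    a,b=o1+t[0]*d1,o2+t[1]*d2; return (a+b)/2,np.linalg.norm(a-b)
E
python3 - <<'E'
from h import *
print({k:v for k,v in monitor.state().items()})
a=[]
for n in("scene","top"):
    im,c,E=cam(n); cv2.imwrite(f"pics/{n}0.png",im); print(n,c["vertical_fov"],c["dist_coeffs"],np.round(E,2).tolist())
print(viewer.calibration("wrist"))
E
```

```text
pics
{'time_s': 0.0, 'joint_pos': array([64.76075647, 34.38706667, -0.14712919, 91.68203038,  0.10330062,
       54.02416055, -4.57232268]), 'joint_vel': array([-0.00606874,  0.06105662, -0.02310496, -0.00089542,  0.06726048,
       -0.12724017,  0.08268284]), 'tau': array([-2.20851662e-04, -7.76450944e+01,  1.56418238e+00, -2.57999110e+01,
        1.21963859e-02,  9.07467620e-03, -9.83163545e-06]), 'position': array([ 257.80382051, -677.0923861 ,  230.37760604]), 'ee_rot': array([-1.79907203e+02,  7.82557739e-03,  2.08491632e+01]), 'ft_force': array([-0.02762668,  0.08025879, -0.64233165]), 'torque': array([-0.02736343,  0.03702085,  0.03364168]), 'grip_width': 1.0021545852330775}
scene 53.861681853319915 [-0.03017355  0.          0.          0.          0.        ] [[-0.86, 0.33, -0.4, 1085.91], [0.52, 0.56, -0.64, 857.69], [0.02, -0.76, -0.65, 954.43], [0.0, 0.0, 0.0, 1.0]]
top 54.25199977980218 [-0.06025765  0.          0.          0.          0.        ] [[-0.02, -1.0, 0.05, 479.29], [-1.0, 0.02, 0.0, -2.59], [-0.0, -0.05, -1.0, 1621.04], [0.0, 0.0, 0.0, 1.0]]
{'vertical_fov': 70.56239823694514, 'cx': 252.766443392619, 'cy': 190.92844194948478, 'dist_coeffs': array([0.0220509, 0.       , 0.       , 0.       , 0.       ]), 'mount': array([[-1.15316634e-03, -9.52529969e-01, -3.04442652e-01,
         7.82871346e+01],
       [ 9.99999252e-01, -9.74400264e-04, -7.39121203e-04,
        -2.50560707e-02],
       [ 4.07386096e-04, -3.04443277e-01,  9.52530380e-01,
        -1.42183033e+02],
       [ 0.00000000e+00,  0.00000000e+00,  0.00000000e+00,
         1.00000000e+00]])}
```

View pics/scene0.png

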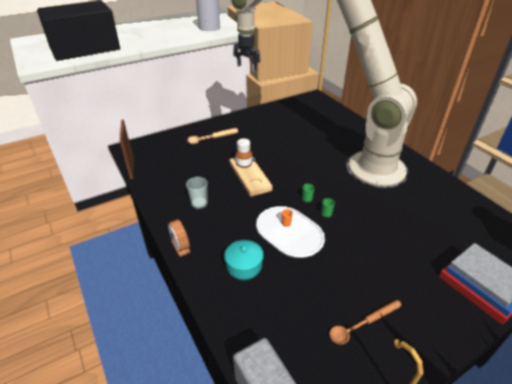

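View pics/top0.png

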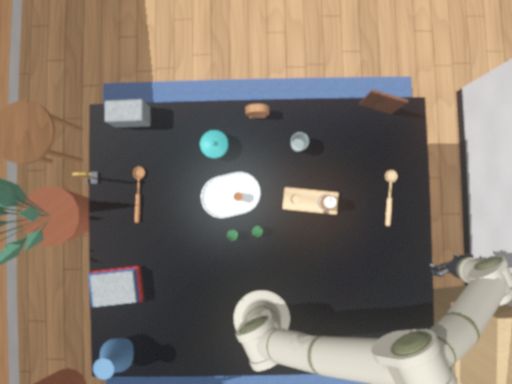

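Scene: the orange cup is on the tray at (287,217), and two green look-alikes are at (308,192) and (328,207). In the top view orange is at (240,197) and the greens at (232,235) and (257,231). The caddy is at top (311,200) with the white cap at (330,202), and the tumbler and box lie to its left and ahead. Only the cup on the tray is orange, so that is the one meant; I'll confirm it in an enlarged crop while measuring.

```bash
python3 - <<'E'
from h import *
R={}
for n,win in(("scene",(260,195,320,240)),("top",(190,165,270,225))):
    im,c,E=cv2.imread(f"pics/{n}0.png"),viewer.calibration(n),np.array(viewer.calibration(n)["extrinsics"])
    hsv=cv2.cvtColor(im,cv2.COLOR_BGR2HSV); m=cv2.inRange(hsv,(3,130,90),(18,255,255))
    x0,y0,x1,y1=win; z=np.zeros_like(m); z[y0:y1,x0:x1]=m[y0:y1,x0:x1]
    ys,xs=np.nonzero(z); print(n,len(xs),xs.min(),xs.max(),ys.min(),ys.max(),xs.mean(),ys.mean())
    R[n]=ray(c,E,[[xs.mean(),ys.mean()]]); print(onz(c,E,[[xs.mean(),ys.mean()]],35))
print("cup",meet(R["scene"][0],R["scene"][1][0],R["top"][0],R["top"][1][0]))
n="top";c=viewer.calibration(n);E=np.array(c["extrinsics"]);im=cv2.imread("pics/top0.png")
hsv=cv2.cvtColor(im,cv2.COLOR_BGR2HSV)[180:220,278:345]
m=cv2.inRange(hsv,(8,50,110),(30,255,255)); m=cv2.morphologyEx(m,cv2.MORPH_CLOSE,np.ones((9,9)))
q=max(cv2.findContours(m,0,1)[0],key=cv2.contourArea)+np.array([278,180])
b=cv2.boxPoints(cv2.minAreaRect(q)); print("caddy",b.tolist(),onz(c,E,b,22).round(1).tolist())
m=cv2.inRange(hsv,(0,0,170),(180,60,255)); ys,xs=np.nonzero(m); print("cap",len(xs),xs.mean()+278,ys.mean()+180,onz(c,E,[[xs.mean()+278,ys.mean()+180]],127))
a=cv2.resize(im[165:225,190:350],None,fx=5,fy=5,interpolation=cv2.INTER_CUBIC)
s=cv2.resize(cv2.imread("pics/scene0.png")[135:245,225:345],(300,275),interpolation=cv2.INTER_CUBIC)
o=np.zeros((580,800,3),np.uint8);o[:300]=a;o[300:575,:300]=s
cv2.imwrite("pics/crop.png",o)
E
```

```text
scene 137 282 291 210 225 286.2335766423358 217.1897810218978
[[525.11217729  91.54768896  35.        ]]Traceback (most recent call last):
  File "<stdin>", line 7, in <module>
    return umr_minimum(a, axis, None, out, keepdims, initial, where)
ValueError: zero-size array to reduction operation minimum which has no identity
```

```bash
cat > m.py <<'E'
from h import *
R={}
for n,win in(("scene",(260,195,320,240)),("top",(220,180,256,215))):
    im,c,E=cv2.imread(f"pics/{n}0.png"),viewer.calibration(n),np.array(viewer.calibration(n)["extrinsics"])
    hsv=cv2.cvtColor(im,cv2.COLOR_BGR2HSV); m=cv2.inRange(hsv,(0,80,60),(22,255,255))
    x0,y0,x1,y1=win; z=np.zeros_like(m); z[y0:y1,x0:x1]=m[y0:y1,x0:x1]
    ys,xs=np.nonzero(z); print(n,len(xs),xs.min(),xs.max(),ys.min(),ys.max(),xs.mean(),ys.mean())
    R[n]=ray(c,E,[[xs.mean(),ys.mean()]]); print(onz(c,E,[[xs.mean(),ys.mean()]],35))
print("cup",meet(R["scene"][0],R["scene"][1][0],R["top"][0],R["top"][1][0]))
n="top";c=viewer.calibration(n);E=np.array(c["extrinsics"]);im=cv2.imread("pics/top0.png")
hsv=cv2.cvtColor(im,cv2.COLOR_BGR2HSV)[180:220,278:345]
m=cv2.inRange(hsv,(8,50,110),(30,255,255)); m=cv2.morphologyEx(m,cv2.MORPH_CLOSE,np.ones((9,9)))
q=max(cv2.findContours(m,0,1)[0],key=cv2.contourArea)+np.array([278,180])
b=cv2.boxPoints(cv2.minAreaRect(q)); print("caddy",b.tolist(),onz(c,E,b,22).round(1).tolist())
m=cv2.inRange(hsv,(0,0,170),(180,60,255)); ys,xs=np.nonzero(m); print("cap",len(xs),xs.mean()+278,ys.mean()+180,onz(c,E,[[xs.mean()+278,ys.mean()+180]],127))
a=cv2.resize(im[165:225,190:350],None,fx=5,fy=5,interpolation=cv2.INTER_CUBIC)
s=cv2.resize(cv2.imread("pics/scene0.png")[135:245,225:345],(300,275),interpolation=cv2.INTER_CUBIC)
o=np.zeros((580,800,3),np.uint8);o[:300]=a;o[300:575,:300]=s
cv2.imwrite("pics/crop.png",o)
E
python3 m.py
```

```text
scene 163 281 292 209 226 286.41104294478527 217.11656441717793
[[524.37484755  91.55329316  35.        ]]
top 39 235 241 193 199 238.02564102564102 196.25641025641025
[[523.16817899  89.85676566  35.        ]]
cup (array([523.21801767,  89.96935701,  33.10141542]), np.float64(0.006608684466411156))
caddy [[276.6633605957031, 209.36634826660156], [279.0990295410156, 185.00990295410156], [339.2970275878906, 191.0297088623047], [336.8613586425781, 215.3861541748047]] [[464.2, -73.0, 22.0], [567.9, -85.8, 22.0], [536.7, -342.9, 22.0], [432.9, -329.3, 22.0]]
cap 534 312.2677902621723 203.22846441947564 [[ 486.56029024 -210.88873881  127.        ]]
```

View pics/crop.png

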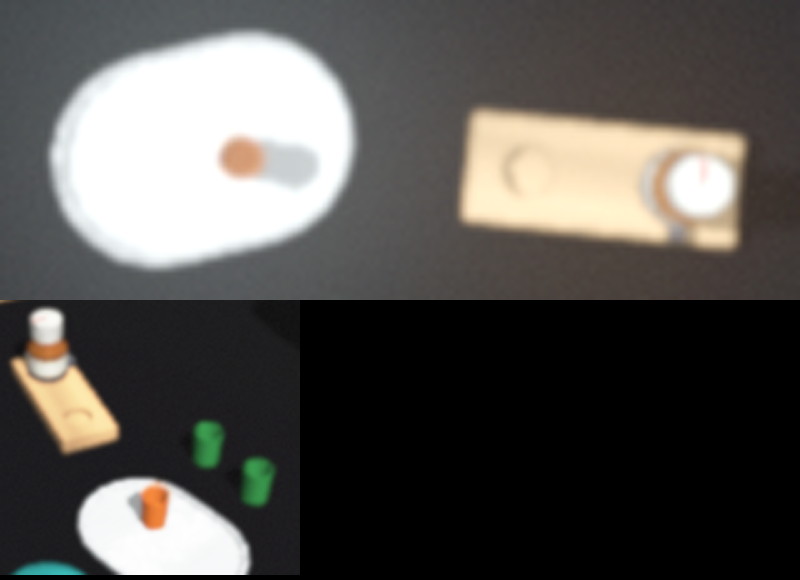

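The crop confirms it: the orange cup stands on the tray (top ≈ (238,196)), the other cups are green, and the caddy holds the bottle with a red bar on its white cap (≈(330,202)) and the pocket at ≈(295,199). Next come close views with the wrist camera.

```bash
python3 - <<'E'
from h import *
import pickle
c=viewer.calibration("top");E=np.array(c["extrinsics"])
print(onz(c,E,[[330.2,202.2]],127),onz(c,E,[[295,199]],22))
for p,y in(((483,-270,100),40),((483,-270,100),100),((500,-150,40),65),((523,90,40),90)):
    q=solver.inverse_kinematics(p,[180,0,y]); print(p,y,None if q is None else np.round(q,1))
V={}
for k,p,y in(("A",(500,-250,250),65),("B",(500,-150,250),65),("C",(523,70,200),90),("D",(523,135,200),90)):
    manip.move_pose(p,[180,0,y]); manip.dwell(.2); V[k]=cam("wrist")
pickle.dump(V,open("V.pkl","wb"))
cv2.imwrite("pics/AC.png",cv2.resize(np.vstack([np.hstack([V["A"][0],V["B"][0]]),np.hstack([V["C"][0],V["D"][0]])]),(800,600),interpolation=cv2.INTER_AREA))
print(monitor.state()["time_s"],monitor.state()["position"])
E
```

```text
[[ 489.09999395 -282.70804265  127.        ]] [[ 506.68748108 -152.23701482   22.        ]]
(483, -270, 100) 40 [ 26.2  33.4  -4.2 120.3   5.2  26.4 -31.9]
(483, -270, 100) 100 [ 34.7  34.1 -16.4 119.8  19.3  28.6  13.9]
(500, -150, 40) 65 [ 15.9  38.2  -7.9 125.8  16.9  16.9 -31.5]
(523, 90, 40) 90 [ -9.9  38.5  -8.7 124.7  17.8  17.9 -33.7]
4.65 [523.09771914 133.66642834 199.99147026]
```

View pics/AC.png

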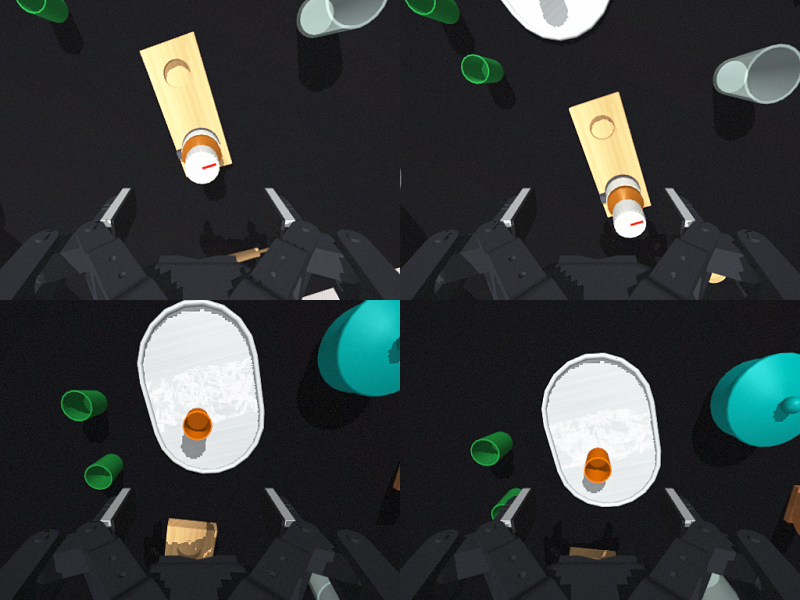

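A and B show the caddy with the pocket at (177,73)/(602,127) and the cap at (202,166)/(629,222), red bar across it. C and D show the orange cup's mouth at (198,420)/(598,467) on the tray. I'll enlarge these and measure.

```bash
python3 - <<'E'
from h import *
import pickle
V=pickle.load(open("V.pkl","rb"))
s=1.28; T=[("C",198,421),("D",198,167),("A",202,160),("B",229,218),("A",177,73),("B",202,127)]
if 1:
    o=[]
    for k,x,y in T:
        x,y=int(x*s),int(y*s if y<300 else (y-300)*s); im=V[k][0][y-33:y+33,x-33:x+33]
        t=cv2.resize(im,(264,264),interpolation=cv2.INTER_CUBIC); cv2.putText(t,f"{k} {x-33},{y-33}",(5,258),0,.5,(255,255,0),1); o.append(t)
    cv2.imwrite("pics/t.png",np.vstack([np.hstack(o[:3]),np.hstack(o[3:])]))
# red bar
P={}
for k in "AB":
    im,c,E=V[k]; b,g,r=[im[...,i].astype(int) for i in range(3)]
    hsv=cv2.cvtColor(im,cv2.COLOR_BGR2HSV)
    m=((r>130)&(g<90)&(b<90)).astype(np.uint8); n,l,st,ce=cv2.connectedComponentsWithStats(m); i=1+np.argmax(st[1:,4]); ys,xs=np.nonzero(l==i)
    p=np.c_[xs,ys].astype(float); u=np.linalg.svd(p-p.mean(0))[2][0] if len(p)<3000 else 0; t=(p-p.mean(0))@u
    P[k]=np.array([p.mean(0)+u*t.min(),p.mean(0),p.mean(0)+u*t.max()]); P[k]=P[k][np.argsort(P[k][:,0])]
    print(k,st[i],P[k].round(1).tolist(),onz(c,E,P[k],127).round(1).tolist())
    m=cv2.inRange(hsv,(14,40,120),(32,255,255)); m=cv2.morphologyEx(m,cv2.MORPH_CLOSE,np.ones((15,15))); m[260:]=0
    q=max(cv2.findContours(m,0,1)[0],key=cv2.contourArea)
    w=onz(c,E,q.reshape(-1,2),22)[:,:2].astype(np.float32); rc=cv2.minAreaRect(w); print("caddy",rc)
for j in range(3):
    ra=ray(*V["A"][1:],[P["A"][j]]);rb=ray(*V["B"][1:],[P["B"][j]]); print("bar",meet(ra[0],ra[1][0],rb[0],rb[1][0]))
# orange
for k in "CD":
    im,c,E=V[k]; hsv=cv2.cvtColor(im,cv2.COLOR_BGR2HSV); m=cv2.inRange(hsv,(4,170,60),(18,255,255)); m[280:]=0
    q=max(cv2.findContours(m,0,1)[0],key=cv2.contourArea); print(k,cv2.boundingRect(q),cv2.contourArea(q))
E
```

```text
A [259 209  17   7  44] [[259.0, 215.0], [267.3, 212.3], [275.3, 209.8]] [[491.6, -283.6, 127.0], [500.9, -284.6, 127.0], [509.5, -285.5, 127.0]]
caddy ((498.9967041015625, -218.92486572265625), (231.12948608398438, 91.44198608398438), 82.7590560913086)
B [268 238  27  13  55] [[266.7, 246.9], [280.2, 241.4], [292.9, 236.3]] [[483.7, -221.9, 127.0], [499.7, -222.1, 127.0], [514.6, -222.2, 127.0]]
caddy ((499.4760437011719, -214.93768310546875), (225.07749938964844, 91.18140411376953), 82.91093444824219)
bar (array([ 417.73541805, -440.52004747, -279.56626426]), np.float64(20.647392305208907))
bar (array([ 444.66003165, -460.65769882, -319.77809238]), np.float64(3.355596046839992))
bar (array([ 476.77542648, -459.75958763, -314.63678888]), np.float64(13.339321204064467))
C (234, 139, 38, 40) 1096.0
D (236, 189, 35, 45) 1140.0
```

View pics/t.png

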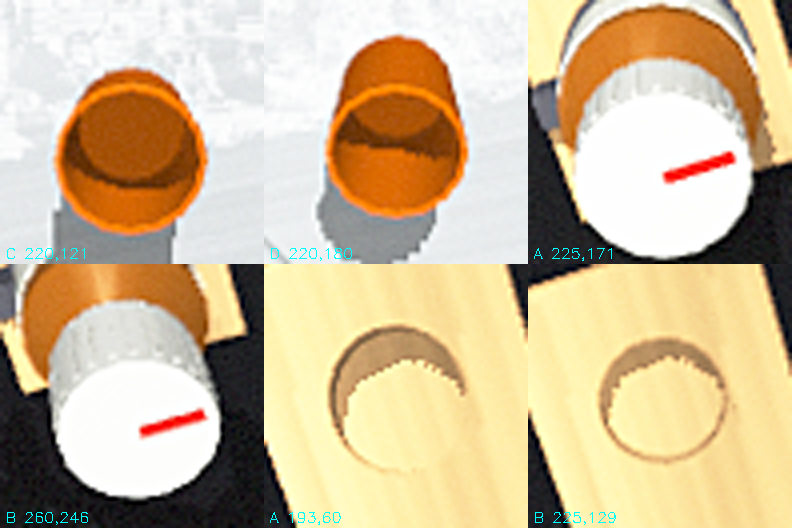

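Rim ellipse centres read off the enlarged tiles: cup mouth C (252.4,160.4) and D (252.9,217.4); pocket A (226.2,93.4) and B (258.5,162.6); cap centre (bar root) A (258.5,215) and B (294.6,287.9), with the bar tip at B (310.9,282.9). The automatic red blob in B was a different object, so I redo that one inside a window.

```bash
python3 - <<'E'
from h import *
import pickle
V=pickle.load(open("V.pkl","rb"))
def tri(n,a,pa,b,pb):
    ra=ray(*V[a][1:],[pa]);rb=ray(*V[b][1:],[pb]); p,g=meet(ra[0],ra[1][0],rb[0],rb[1][0]); print(n,p.round(1),"gap",g.round(2)); return p
tri("mouth","C",(252.4,160.4),"D",(252.9,217.4))
pk=tri("pocket","A",(226.2,93.4),"B",(258.5,162.6))
cp=tri("cap","A",(258.7,215),"B",(294.6,287.9))
tp=tri("bartip","A",(275.8,209.8),"B",(310.9,282.9))
for n,a,p,z in(("mouth","C",(252.4,160.4),59),("mouth","D",(252.9,217.4),59),("pocket","A",(226.2,93.4),22),("pocket","B",(258.5,162.6),22),("cap","A",(258.7,215),127),("cap","B",(294.6,287.9),127)):
    print(n,a,onz(*V[a][1:],[p],z).round(1))
d=(pk-cp)[:2]; print(np.linalg.norm(d),"caddy yaw",np.degrees(np.arctan2(d[1],d[0]))-90,"bar yaw",np.degrees(np.arctan2(*(tp-cp)[1::-1])))
E
```

```text
mouth [523.3  89.5  58.2] gap 0.02
pocket [ 507.6 -153.8   20.7] gap 0.02
cap [ 491.3 -283.1  127.9] gap 0.39
bartip [ 510.2 -286.   126.4] gap 0.41
mouth C [[523.3  89.6  59. ]]
mouth D [[523.2  89.8  59. ]]
pocket A [[ 507.6 -153.9   22. ]]
pocket B [[ 507.7 -153.5   22. ]]
cap A [[ 491.4 -283.5  127. ]]
cap B [[ 491.  -283.9  127. ]]
130.34209291803754 caddy yaw -7.154563153345649 bar yaw -8.575075827786227
```

Measurements agree with the text: mouth at 58 (expected 59), pocket rim at 21 (22), cap top at 128 (127), and pocket-to-bottle distance 130.3 (130). Caddy yaw is -7.2°. Now I take the cup.

```bash
python3 - <<'E'
from h import *
def st(n):
    s=monitor.state(); print(n,round(s["time_s"],2),s["position"].round(1),s["ft_force"].round(1),round(s["grip_width"],3))
o=[180,0,90]
manip.move_pose([523.3,89.7,110],o); manip.move_straight([523.3,89.7,26],80); st("down")
grip(0,25); st("grip")
manip.move_straight([523.3,89.7,125],120); st("lift")
manip.move_pose([507.6,-153.7,125],[180,0,83]); manip.dwell(.3); st("over")
im,c,E=cam("wrist"); cv2.imwrite("pics/over.png",im)
print(proj(c,E,[[507.6,-153.7,22],[507.6,-153.7,125-26+59]]).round(1))
E
```

```text
down 6.33 [523.5  89.7  26.4] [ 0.  -0.2  0.1] 1.002
grip 6.82 [523.4  89.7  26.4] [-1.2 -0.4  4.9] 0.468
lift 7.79 [522.9  89.5 124.4] [ 0.4  0.7 -1.4] 0.471
over 9.06 [ 508.  -152.5  125. ] [ 0.3 -0.2 -1.1] 0.472
[[252.4 192. ]
 [251.9 280.8]]
```

View pics/over.png

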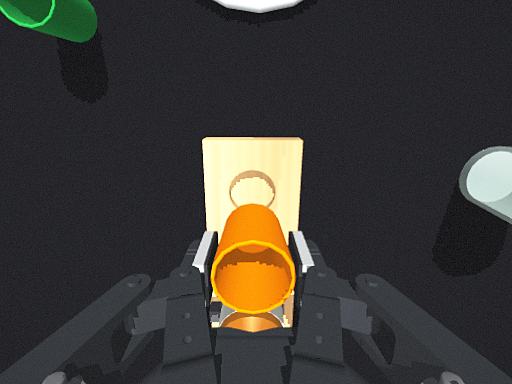

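The cup hangs upright in the jaws with its mouth at (253,277), against (252,281) predicted. The pocket is at (252,192), as predicted. I'll check whether those 4 px mean an offset or a tilt.

```bash
python3 - <<'E'
from h import *
_,c,E=cam("wrist"); p=monitor.state()["position"]; print(p.round(1))
t=np.linspace(0,2*np.pi,73); C=np.c_[np.cos(t),np.sin(t),0*t]
for dy in(0,2,4):
  for dz in(-3,0,3):
    b=np.array([p[0],p[1]+dy,p[2]-22+dz]); r=proj(c,E,b+[0,0,55]+20.5*C); f=proj(c,E,b+18.5*C)
    print(dy,dz,"rim",r.min(0).round(),r.max(0).round(),"foot top",f[:,1].min().round(1))
E
```

```text
[ 507.8 -153.   125. ]
0 -3 rim [210. 237.] [295. 310.] foot top 200.4
0 0 rim [209. 240.] [296. 315.] foot top 201.9
0 3 rim [208. 243.] [297. 319.] foot top 203.6
2 -3 rim [209. 233.] [295. 307.] foot top 197.5
2 0 rim [208. 236.] [296. 311.] foot top 199.0
2 3 rim [207. 239.] [297. 316.] foot top 200.6
4 -3 rim [208. 229.] [294. 304.] foot top 194.6
4 0 rim [207. 232.] [295. 308.] foot top 196.1
4 3 rim [206. 235.] [296. 313.] foot top 197.6
```

The outline fits within about 1 mm in position and height with no tilt, so I'll place it.

```bash
python3 - <<'E'
from h import *
def st(n):
    s=monitor.state(); print(n,round(s["time_s"],2),s["position"].round(1),s["ft_force"].round(1),round(s["grip_width"],3))
manip.move_straight([507.6,-153.7,45],90)
print(manip.move_straight([507.6,-153.7,28],20,until_force=5)); st("set")
grip(1.0); st("open"); manip.dwell(.2)
manip.move_straight([507.6,-153.7,150],120); st("up")
manip.move_pose([500,-165,250],[180,0,65]); manip.dwell(.3)
im,c,E=cam("wrist"); cv2.imwrite("pics/placed.png",im)
t=np.linspace(0,2*np.pi,73); r=proj(c,E,np.array([507.6,-153.7,65])+20.5*np.c_[np.cos(t),np.sin(t),0*t]); print(r.min(0),r.max(0))
hsv=cv2.cvtColor(im,cv2.COLOR_BGR2HSV); m=cv2.inRange(hsv,(4,170,60),(18,255,255)); ys,xs=np.nonzero(m[:,:]); 
x,y=r.mean(0).astype(int); cv2.imwrite("pics/placedc.png",cv2.resize(im[y-45:y+85,x-60:x+75],None,fx=4,fy=4,interpolation=cv2.INTER_CUBIC)); print(x-60,y-45)
E
```

```text
True
set 10.83 [ 507.3 -153.7   32.2] [-0.7  0.4  4.4] 0.474
open 11.35 [ 507.2 -153.7   32.1] [0.1 0.8 1. ] 1.002
up 12.68 [ 507.2 -153.6  149.4] [0.1 0.2 1. ] 0.999
[238.2993892  143.16518857] [271.99806058 176.46017538]
195 114
```

View pics/placedc.png

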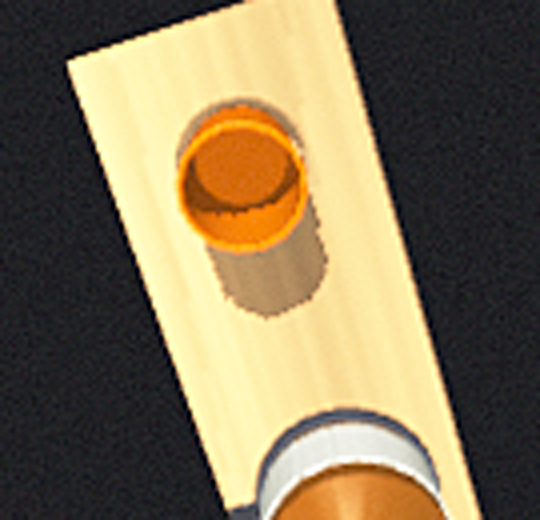

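The rim outline lies within 1 px of the prediction for a seated cup: x 239–272 against 238–272, y 143.5–177.5 against 143–176.5. Contact came at TCP 32.2, expected 32. Next is the cap: grip it and press.

```bash
python3 - <<'E'
from h import *
def st(n):
    s=monitor.state(); print(n,round(s["time_s"],2),s["position"].round(1),s["ee_rot"].round(1),s["ft_force"].round(1),s["torque"].round(2),round(s["grip_width"],3),s["joint_pos"][6].round(1))
C=[491.2,-283.6]
manip.move_pose(C+[180],[180,0,40]); st("hover")
manip.move_straight(C+[97],80); manip.dwell(.2); st("down")
grip(0,90); manip.dwell(.2); st("grip")
manip.move_straight(C+[90.7],15); manip.dwell(.3); st("press")
for y in (40,70,98): print(np.round(solver.inverse_kinematics(C+[90.7],[180,0,y]),1))
im,c,E=cam("wrist"); cv2.imwrite("pics/press.png",im)
E
```

```text
hover 14.12 [ 491.  -283.7  179.3] [-179.9    0.    40. ] [ 1.1  0.1 -0.2] [ 0.02 -0.02 -0.06] 1.0 -35.4
down 15.52 [ 491.4 -283.7   97.4] [180.  -0.  40.] [-0.5 -0.2  0.2] [0.02 0.01 0.03] 1.0 -38.1
grip 16.18 [ 491.2 -283.6   97.1] [180.   0.  40.] [-1.2  0.9  3.9] [ 0.11  0.24 -0.01] 0.528 -38.1
press 17.04 [ 491.2 -283.6   91.1] [180.  -0.  40.] [-2.   1.3  9.3] [0.24 0.45 0.02] 0.529 -38.2
[ 31.1  35.1 -10.  118.6  12.5  27.3 -38.2]
[ 36.8  35.8 -18.4 118.2  22.2  29.2 -17.8]
[ 42.3  37.  -26.6 117.8  30.7  31.9   1.8]
```

View pics/press.png

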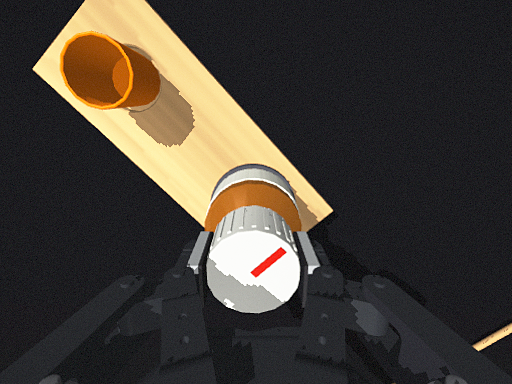

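The cap is centred in the jaws at (253,270), its red bar still unturned. The wrist reads 9.3 N, i.e. about 5.3 mm pressed. I'll press 0.8 mm further and twist +56°.

```bash
python3 - <<'E'
from h import *
def st(n):
    s=monitor.state(); print(n,round(s["time_s"],2),s["position"].round(1),s["ee_rot"].round(1),s["ft_force"].round(1),s["torque"].round(2),round(s["grip_width"],3))
C=[491.2,-283.6]
manip.move_straight(C+[89.9],15); manip.dwell(.2); st("press")
for y in (54,68,82,96):
    manip.move_straight(C+[89.9],15,orientation=[180,0,y]); manip.dwell(.1); st(y)
im,c,E=cam("wrist"); cv2.imwrite("pics/twist.png",im)
sc,_,_=cam("top"); cv2.imwrite("pics/top1.png",sc)
E
```

```text
press 17.54 [ 491.2 -283.6   90.4] [180.  -0.  40.] [-2.1  1.5 11.1] [ 0.24  0.48 -0.03] 0.526
54 18.03 [ 491.6 -283.5   90.4] [180.  -0.  54.] [-0.9  1.9  9.9] [ 0.3   0.38 -0.02] 0.524
68 18.52 [ 491.5 -283.5   90.4] [180.  -0.  68.] [-1.8  1.9 11.1] [0.33 0.44 0.05] 0.525
82 19.02 [ 491.4 -283.5   90.4] [180.   0.  82.] [-2.2  2.  11.2] [0.27 0.38 0.01] 0.531
96 19.51 [ 491.3 -283.4   90.3] [180.   0.  96.] [-3.3  1.6 10.7] [0.31 0.56 0.02] 0.526
```

View pics/twist.png

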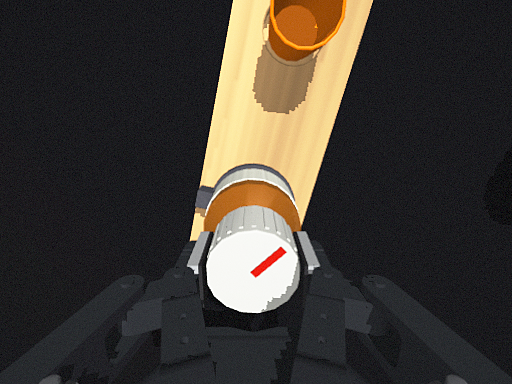

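The bar has kept its place in the hand, from (253,275) to (285,249), while the caddy swung round, so the cap turned the full 56° (0.98 rad). Now I lift it.

```bash
python3 - <<'E'
from h import *
def st(n):
    s=monitor.state(); print(n,round(s["time_s"],2),s["position"].round(1),s["ft_force"].round(1),round(s["grip_width"],3))
C=[491.2,-283.6]
for z in (97,103,112):
    r=manip.move_straight(C+[z],25,until_force=25); st((z,r))
    if r: raise SystemExit
manip.move_straight(C+[190],70); manip.dwell(.4); st("top")
im,c,E=cam("wrist"); sc,cs,Es=cam("scene")
t=np.linspace(0,2*np.pi,73); r=proj(c,E,np.array([507.6,-153.7,65])+20.5*np.c_[np.cos(t),np.sin(t),0*t]); print(r.min(0).round(),r.max(0).round())
cv2.imwrite("pics/end.png",np.hstack([im[:,60:440],cv2.resize(sc[125:245,180:330],(420,336),interpolation=cv2.INTER_CUBIC)[:384] if 0 else cv2.copyMakeBorder(cv2.resize(sc[125:245,180:330],(420,336),interpolation=cv2.INTER_CUBIC),0,48,0,0,0)]))
E
```

```text
(97, False) 20.04 [ 491.3 -283.4   97. ] [-1.2  1.2  4.4] 0.525
(103, False) 20.43 [ 491.  -283.8  102.9] [ 1.4 -0.5  0.9] 0.525
(112, False) 20.94 [ 491.3 -283.7  112.2] [ 0.   0.4 -0.7] 0.523
top 22.61 [ 491.2 -283.5  189.9] [ 0.2  0.  -0.9] 0.526
[263.  17.] [310.  70.]
```

View pics/end.png

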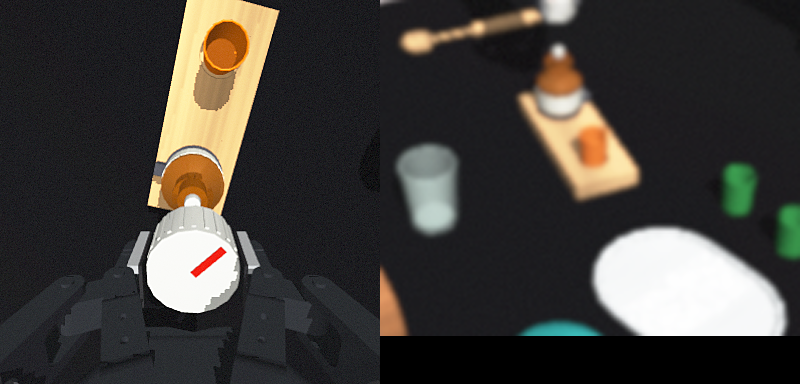

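The cap is in the jaws and clear, with the bottle neck visible below it. The cup is in its pocket (rim x 263–310, y 18–70, as predicted). Handing in.

```bash
python3 -c "
from h import *
s=monitor.state(); print(s['time_s'],s['position'],s['grip_width']); order.job_done()"
```

```text
22.7083 [ 491.19200718 -283.61102974  189.95125813] 0.52346676868089
the job is handed in; nothing more can be done
```

The job is done and handed in at 22.7 s of the allowed 51 s; no verdict was given.

- **Cup:** I moved the orange cup from the tray into the caddy's pocket and let go of it. In two later pictures its rim was within about 1 px of where a fully seated cup should be.
- **Cap:** I gripped it at 90 N and pressed it about 6 mm down (wrist force about 11 N). I then twisted it 56° anticlockwise, with no slip in the fingers, and lifted it freely. It is still held, upright, about 93 mm above its closed height.

**Checks:** One automatic red-bar detection picked up another object. I replaced it with positions read from the enlarged crop, and these agreed with the given sizes. The last views showed the tumbler, tray and the nearer spoon with no visible change. I did not measure the sweets box or the other spoon again after the moves.

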